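# Dock a vial rack on the tilted pipetting stand

### The arm

A 6-joint arm with a two-finger parallel gripper is mounted at the origin on a cart in front of the work surface, level with it; the furniture and walls round the work are solid. World frame = base frame: x ahead of the robot, y to its left, z up, the work surface at z = 0. Lengths are in mm, angles in rad, forces in N, time in s.
With the tool pointing down it reaches from about 275 to 750 mm from the base axis. Payload 10.2 kg.
Tool frame: the origin (TCP) lies between the finger pads; the fingertips stand 11 mm ahead of it and the grasp point (between the pads) lies 8 mm behind it; z points along the fingers, y is the line along which they close (so a half turn about z gives the same grasp; the last joint's range is limited). The gripper opens to 85 mm and grips with 20 to 120 N. Pads are 22 mm wide; open, the fingers measure 114 mm over their backs; the gripper's body (76 mm by 85 mm) begins 54 mm behind the grasp point. The pads swing forward as they close: fully open they stand 13 mm farther back than shut.
Start: joints at [-1.333, 0.313, 1.498, -0, 1.331, -0.223], TCP at [233.438, -470.253, 242.294] pointing down, gripper open.
Joint ranges: [-2.94, 2.94], [-0.97, 2.17], [0.19, 2.56], [-1.23, 4.37], [0.02, 3.11], [-2.88, 2.88]. Speed limits (rad/s): [2.39, 2.39, 3.01, 3.14, 3.14, 3.14].

### API

Orientations are given as a unit quaternion [w, x, y, z].
In Python, from rig import sense, eyes, finish_job gives the robot as it stands.
- The arm moves only by the shell command python3 -m jog 'ROWS' [FORCE]. ROWS is JSON, a list of rows, each a list of 7 numbers: the shift along the tool's x, y, z in m, then the turn, a rotation vector about the tool's x, y, z in rad, then the finger opening in m, from 0 to 0.0854. In form: [[dx, dy, dz, rx, ry, rz, gripper], ...]. A call has 1 to 5 rows; each row shifts and turns the commanded pose from where the row before left it, along the tool's axes as they then stand; what a row does not reach is not made up. A row lasts 1/10 s, in which the tool goes at most 50 mm and 8.59 degrees, less where a joint would pass 70% of its speed; a pose out of reach is approached as far as the arm can. A call is refused whole if a number of a shift passes 0.05 or a number of a turn 0.15, either way. A call with a gripper value outside its range is refused whole. The fingers move at their own pace and stop on an object; FORCE is the grip in N (left out, the last holds). Time passes only in rows, so rows that do not move let the fingers close. It gives the time, the measured TCP pose, the force, the opening and the grip force at its end, in the units of the state.
- sense(): the state, without advancing time (a new reading comes with each control period).
- eyes.capture(name): name is "scene" or "top" or "wrist"; returns the picture (384x512x3 uint8, red, green, blue); there is no depth.
- eyes.calibration(name): a dict with "fx", "fy", "cx", "cy" (pixels), "cam_to_world" (4x4, takes a point from camera to world coordinates); the wrist camera has in their place "mount" (4x4, takes a point from camera to tool coordinates, whose origin is the TCP and whose axes are the flange's). Camera axes: x right, y down, z forward; pixel columns grow to the right and rows downward; lengths in mm; the calibration is good to about 2 mm. A picture is of the moment at which its call begins: read the wrist's pose just before it. calibration takes no time and is no camera call.
- finish_job(): hands the job in; it is judged then, once.
The state is a dict: "time_s": time; "joints": joint angles; "dq": joint speeds; "tau": joint torques, N m; "eef_pos": TCP position; "ee_rot": TCP orientation; "force": force on the tool from outside, world axes, zero at the start; "wrist_torque": the same for the moment, N m; "grip_width": opening from 0.0 (shut) to 1.0 (fully open); "grip_force": force on a finger pad.
Only numpy, scipy, OpenCV 4.12 (cv2) and the standard library are available. Lean on these libraries where they do the work, as an engineer would, in place of code of your own. Each camera call takes 0.05 s, during which the arm holds its last target. There are 200 camera calls.

### The job

Dock the vial rack on the tilted stand for pipetting: set it lengthways on the low end of the sloping deck, then push it up the slope between the rails and over the spring catch, firmly against the rubber-faced stop at the top until the catch springs up behind it and holds it there. Feel for the stop and do not ram the rack into it, keep the rack upright, and leave the things standing around undisturbed.

Things in the scene. Friction and masses are not known exactly. Their poses are not given: they have to be found in the camera images.
- vial_rack: White plastic rack with eight black-capped amber vials (fixed in it), alike at both ends. Foot plate 88 (along its x) x 60 (y) x 5 mm; above it a body 88 x 48 mm from z = 5 to 36 mm (grip it across the 48 mm); caps up to z = 52 mm. 0.26 to 0.49 kg. Origin at the centre of its underside, z up. Starts on the worktop.
- docking_stand: Fixed tilted metal stand, 294 mm long, 92 wide. Origin on the worktop under the low end; x level, uphill along its middle; y left of that, z up. The slippery deck rises along +x by 9 degrees (0.157 rad), its top 16 mm above the origin at the low end; a rack let go slides down to a 5 mm high sill, 4 to 8 mm along the slope. Distances 'along the slope' count from the low end.
- deck_foot (a point): Point on the deck's surface, 52 mm along the slope: the middle of the rack's underside when it stands at the foot, its lower end against the sill. Open on both sides here.
- rail_entry (a point): Point on the deck's surface midway between the rails, 108 mm along the slope. Guides flare from 93 mm, narrowing to rails 7 mm high and 64 mm apart, up to 282 mm. From this point on, lips on the rails (top 10 mm above the deck, 55 mm between them) reach over the rack's foot plate, so the rack can enter only from below.
- stop_lowest (a point): Point on the deck, 222 mm along the slope. The end stop (rubber-faced block 58 mm wide, 31 high, black thumbscrew on top) and the catch share a carriage clamped anywhere from here to 40 mm further up: its setting is not reported, must be felt or seen. The rubber gives 4 mm at 4 N per mm, then is rigid; the rack slides with up to 2 N, riding onto the catch adds 1 to 4 N.
- catch (a joint): Spring catch: 10 mm wide steel nose in the slot in the deck's middle, 86 mm down the slope from the rubber's face. In rad: 0 = fully up (8 mm above the deck), 0.1 to 0.2 = pressed down under the rack. It springs up behind the rack's lower end (under 0.05) only when the rack is pushed some 1.5 to 2.5 mm (about 6 to 10 N) into the rubber, and then holds it there.
- timer: Bystander: bench timer, 62 x 62 x 18 mm, origin under its centre.
- beaker: Bystander: small clear beaker, 50 x 55 x 68 mm, origin under its centre.
- cap_orange: Bystander: orange screw cap, 34 mm across, 22 mm high, origin under its centre.
Things that resemble listed ones, but are neither listed nor needed, are in the scene too. Leave any brown look-alike of the vial_rack alone.

How it is judged:
By the outcome, as a careful person would: the job done as asked, in the order asked, and still so for the second after the job is handed in, with the robot touching nothing.
It also fails if it takes over 58 s, if anything falls off the work surface, if the arm or the gripper's body presses on something with over 40 N, if the wrist force passes 120 N, or if a joint passes its speed limit or range.

## Working session

There is one attempt and no reset: what is moved stays moved. The work goes in short steps, Python scripts to look and compute and a shell command to move; the robot and the scene stay as the last step left them, time stands still between calls to the robot, and variables do not carry over. Pictures are saved under pics/ and viewed, at most 10 in all, crops included, and the job is handed in when it is done.

```bash
ls; mkdir -p pics; python3 - <<'E'
from rig import sense, eyes
import cv2,numpy as np
s=sense();print(s)
for n in("scene","top"):
    im=eyes.capture(n);cv2.imwrite(f"pics/{n}0.png",im[:,:,::-1])
    c=eyes.calibration(n);print(n,{k:np.round(v,3).tolist() for k,v in c.items()})
print(eyes.calibration("wrist"))
a=cv2.imread("pics/scene0.png");b=cv2.imread("pics/top0.png")
cv2.imwrite("pics/top0b.png",cv2.resize(b,(768,576)));cv2.imwrite("pics/scene0b.png",cv2.resize(a,(768,576)))
E
```

```text
pics
{'time_s': 0.0, 'joints': array([-1.33336075e+00,  3.13496414e-01,  1.49841738e+00,  1.36624270e-05,
        1.33100542e+00, -2.23354049e-01]), 'dq': array([ 0.00128559,  0.00093438,  0.00022246, -0.00078401,  0.0016812 ,
        0.00012798]), 'tau': array([-1.18732933e-03, -4.12271404e+01, -2.59743083e+01, -3.03975366e-04,
        4.17719653e-03, -2.00591893e-05]), 'eef_pos': array([ 233.40125058, -470.00275991,  241.7187332 ]), 'ee_rot': array([-6.63313315e-04,  9.73576468e-01,  2.28360288e-01,  1.96453343e-06]), 'force': array([ 0.60215648, -0.03708537, -0.58801781]), 'wrist_torque': array([-0.00506263,  0.01725157,  0.02344757]), 'grip_force': 0.0, 'grip_width': 1.0010613460784776}
scene {'fx': 412.388, 'fy': 412.388, 'cx': 260.361, 'cy': 192.906, 'cam_to_world': [[-0.696, -0.467, 0.545, -104.295], [-0.718, 0.475, -0.509, 640.841], [-0.021, -0.746, -0.666, 826.159], [0.0, 0.0, 0.0, 1.0]]}
top {'fx': 484.628, 'fy': 484.628, 'cx': 258.941, 'cy': 185.561, 'cam_to_world': [[-0.024, -0.972, 0.232, 154.805], [-1.0, 0.025, 0.003, 17.356], [-0.008, -0.232, -0.973, 1660.234], [0.0, 0.0, 0.0, 1.0]]}
{'fx': 324.1461654892349, 'fy': 324.1461654892349, 'cx': 256.9304184571644, 'cy': 190.13233088372854, 'mount': array([[ 3.89127521e-04, -9.65821335e-01, -2.59208407e-01,
         6.55810066e+01],
       [ 9.99999916e-01,  3.42723012e-04,  2.24214532e-04,
        -1.01066913e+00],
       [-1.27714493e-04, -2.59208472e-01,  9.65821387e-01,
        -1.31364553e+02],
       [ 0.00000000e+00,  0.00000000e+00,  0.00000000e+00,
         1.00000000e+00]])}
```

View pics/top0b.png

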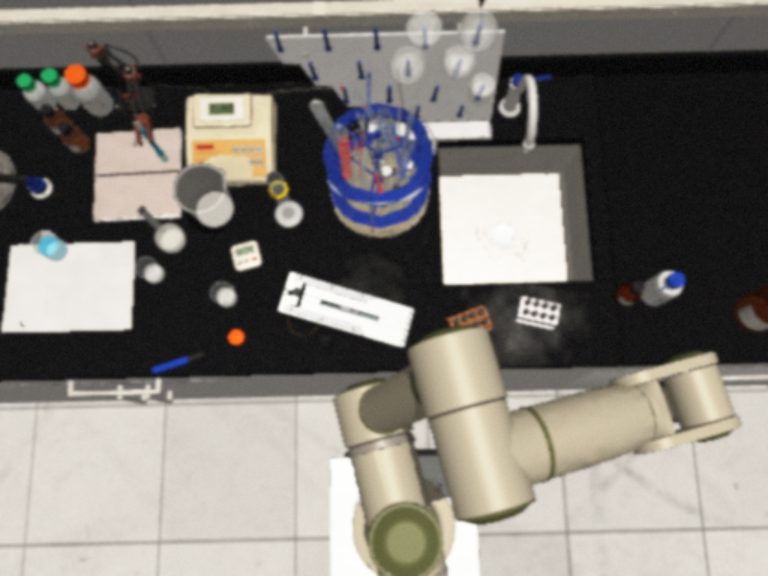

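View pics/scene0b.png

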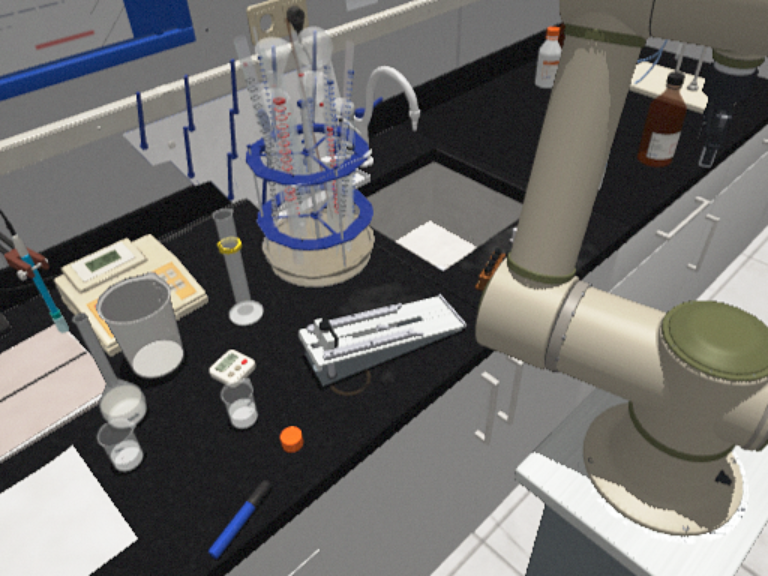

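Candidates for the rack (enlarged top view): the white rack with black caps at (540,312), and the brown look-alike at (470,318). I choose the white one. The stand runs from its low end at (408,328) to its high end at (284,292). The timer is at (246,256), the orange cap at (236,337) and the beaker at (223,294).

```bash
cat > h.py <<'E'
import numpy as np,cv2
from rig import sense,eyes
from scipy.spatial.transform import Rotation as R
def rot(s): q=s["ee_rot"]; return R.from_quat([q[1],q[2],q[3],q[0]]).as_matrix()
def wristT(s):
    T=np.eye(4);T[:3,:3]=rot(s);T[:3,3]=s["eef_pos"];return T@eyes.calibration("wrist")["mount"]
def cast(n,px,z=0,T=None,plane=None):
    c=eyes.calibration(n);T=c["cam_to_world"] if T is None else T
    px=np.atleast_2d(np.float64(px));d=np.c_[(px[:,0]-c["cx"])/c["fx"],(px[:,1]-c["cy"])/c["fy"],np.ones(len(px))]@T[:3,:3].T
    o=T[:3,3]; n_,p0=((0,0,1),(0,0,z)) if plane is None else plane
    n_=np.array(n_);return o+d*(((np.array(p0)-o)@n_)/(d@n_))[:,None]
def proj(n,P,T=None):
    c=eyes.calibration(n);T=c["cam_to_world"] if T is None else T
    q=(np.atleast_2d(P)-T[:3,3])@T[:3,:3];return np.c_[q[:,0]/q[:,2]*c["fx"]+c["cx"],q[:,1]/q[:,2]*c["fy"]+c["cy"]]
E
python3 - <<'E'
from h import *
im=cv2.imread("pics/top0.png");hsv=cv2.cvtColor(im,cv2.COLOR_BGR2HSV)
def blob(x0,y0,x1,y1):
    m=np.zeros(im.shape[:2],np.uint8);m[y0:y1,x0:x1]=((hsv[y0:y1,x0:x1,2]>130)&(hsv[y0:y1,x0:x1,1]<70))*255
    m=cv2.morphologyEx(m,cv2.MORPH_CLOSE,np.ones((7,7)))
    cs,_=cv2.findContours(m,cv2.RETR_EXTERNAL,2);return max(cs,key=cv2.contourArea)
r=cv2.boxPoints(cv2.minAreaRect(blob(335,190,385,228)));st=cv2.boxPoints(cv2.minAreaRect(blob(175,170,285,240)))
print("rack px",r.tolist());P=cast("top",r,30)[:,:2];print(P.round(1).tolist(),P.mean(0),np.linalg.norm(np.diff(P,axis=0),axis=1))
print("stand px",st.tolist())
i=np.argsort(st[:,0]);hi,lo=cast("top",st[i[:2]],16+294*np.tan(.157))[:,:2],cast("top",st[i[2:]],16)[:,:2]
print(hi,lo);d=hi.mean(0)-lo.mean(0);print(lo.mean(0),np.linalg.norm(d),np.arctan2(d[1],d[0]))
cv2.imwrite("pics/crop1.png",cv2.resize(im[150:240,170:400],None,fx=3.4,fy=3.4,interpolation=cv2.INTER_CUBIC))
E
```

```text
rack px [[342.98406982421875, 214.57562255859375], [346.84613037109375, 196.23080444335938], [374.51458740234375, 202.05572509765625], [370.65252685546875, 220.40054321289062]]
[[435.4, -261.8], [498.9, -279.1], [476.1, -372.3], [413.0, -354.2]] [ 455.84388341 -316.84394253] [65.78081661 95.95512604 65.59173193]
stand px [[183.41046142578125, 206.38323974609375], [193.93728637695312, 176.50064086914062], [293.6436767578125, 211.62448120117188], [283.1168518066406, 241.507080078125]]
[[471.0986346  277.18413545]
 [573.91789629 242.57102044]] [[350.38977341 -55.46487576]
 [452.34811551 -95.29445661]]
[401.36894446 -75.37966618] 356.4718149146097 1.2240616717223012
```

View pics/crop1.png

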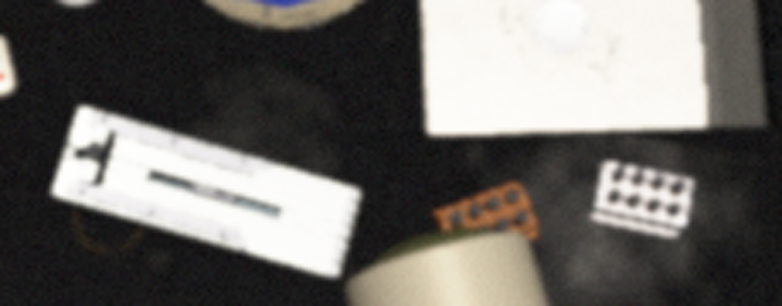

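The crop confirms the choice: white rack with eight black caps at crop (643,197); brown one at (490,210). The stand corners are at crop (82,105), (362,188), (340,278) and (50,195). Its stop is at x≈105 and its slot runs from (150,175) to (280,212). The arm got into the stand mask, so I'll recompute the stand from the corners and move over the rack.

```bash
python3 - <<'E'
from h import *
c=np.array([(82,105),(50,195),(362,188),(340,278)])/3.4+[170,150]
hi=cast("top",c[:2],62)[:,:2];lo=cast("top",c[2:],16)[:,:2];d=hi.mean(0)-lo.mean(0)
print(hi,lo,lo.mean(0),np.linalg.norm(d),np.arctan2(d[1],d[0]))
E
python3 -m jog '[[0,0,0,0,0,-0.145,0.085],[0,0,0,0,0,-0.145,0.085],[0,0,0,0,0,-0.145,0.085],[0,0,0,0,0,-0.145,0.085],[0,0,0,0,0,-0.145,0.085]]'
python3 -m jog '[[0,0,0,0,0,-0.145,0.085],[0.04,0.036,0.014,0,0,0,0.085],[0.04,0.036,0.014,0,0,0,0.085],[0.04,0.036,0.014,0,0,0,0.085],[0.04,0.036,0.014,0,0,0,0.085]]'
python3 -m jog '[[0.04,0.036,0.014,0,0,0,0.085],[0,0,0,0,0,0,0.085],[0,0,0,0,0,0,0.085]]'
python3 - <<'E'
from h import *
s=sense();im=eyes.capture("wrist")[:,:,::-1];cv2.imwrite("pics/w1.png",im);np.save("w1T.npy",wristT(s));print(s["eef_pos"],rot(s).round(3).tolist())
E
```

```text
[[558.63950051 241.91670141]
 [467.77875886 272.87430431]] [[476.01595266 -36.93112087]
 [384.71103126 -11.93743473]] [430.36349196 -24.4342778 ] 293.7540211743971 1.2848933984593554
time_s: 0.6
eef_pos: [233.4, -470.1, 241.9]
ee_rot: [-0.0, 0.828, 0.561, 0.0]
force: [0.9, -0.6, 0.6]
grip_width: 0.995
grip_force: 0.0
time_s: 1.1
eef_pos: [394.6, -359.9, 191.3]
ee_rot: [-0.0, 0.787, 0.617, 0.0]
force: [-0.0, -1.3, -0.4]
grip_width: 0.993
grip_force: 0.0
time_s: 1.4
eef_pos: [433.7, -333.4, 178.9]
ee_rot: [-0.001, 0.786, 0.618, -0.0]
force: [-0.4, -0.3, -0.6]
grip_width: 0.996
grip_force: 0.0
[ 433.70993019 -333.39009918  178.85435637] [[0.236, 0.972, -0.001], [0.972, -0.236, 0.001], [0.0, -0.001, -1.0]]
```

View pics/w1.png

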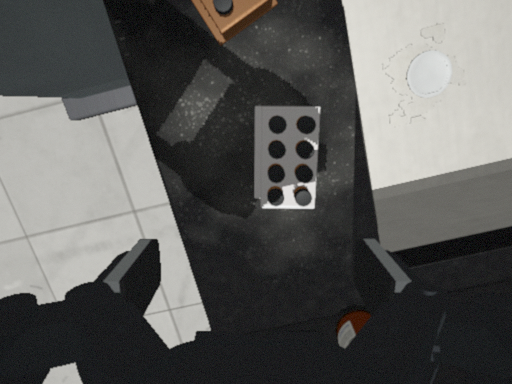

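The wrist view shows the white rack upright with its caps at (277,124), (306,125), (275,197) and (303,197). The brown one is at the top (235,10).

```bash
python3 - <<'E'
from h import *
T=np.load("w1T.npy");im=cv2.imread("pics/w1.png")
g=im[100:215,250:325].max(2);m=(g<60).astype(np.uint8)
n,l,st,ce=cv2.connectedComponentsWithStats(m);print([(st[i,4],(ce[i]+[250,100]).round(1).tolist()) for i in range(1,n) if st[i,4]>60])
P=cast("wrist",[(277,124),(306,124.5),(275,197),(303,197)],52,T);print(P.round(1).tolist(),P.mean(0))
d=P[0]+P[1]-P[2]-P[3];print(np.arctan2(d[1],d[0]))
F=cast("wrist",[(255,107),(254,208),(320,107),(316,208)],36,T);print(F.round(1).tolist(),F.mean(0))
print("tool delta",rot(sense()).T@(P.mean(0)-sense()["eef_pos"]))
E
```

```text
[(np.int32(1234), [283.8, 136.8]), (np.int32(236), [277.0, 124.2]), (np.int32(249), [305.7, 124.3]), (np.int32(228), [276.4, 149.2]), (np.int32(224), [304.0, 149.3]), (np.int32(235), [275.8, 173.2]), (np.int32(232), [303.6, 173.3]), (np.int32(162), [274.2, 194.8]), (np.int32(163), [319.1, 206.0])]
[[460.2, -287.8, 52.0], [482.2, -293.5, 52.0], [445.6, -345.4, 52.0], [468.1, -350.8, 52.0]] [ 464.03920512 -319.36836128   52.        ]
1.325780426119686
[[446.4, -271.4, 36.0], [425.0, -355.7, 36.0], [498.2, -283.9, 36.0], [478.5, -368.6, 36.0]] [ 462.03578503 -319.88537114   36.        ]
tool delta [ 21.82934908  26.54165643 127.28414908]
```

```bash
python3 -m jog '[[0.011,0.0135,0,0,0,0,0.085],[0.011,0.0135,0,0,0,0,0.085],[0,0,0.03,0,0,0,0.085],[0,0,0.03,0,0,0,0.085],[0,0,0.03,0,0,0,0.085]]'
python3 -m jog '[[0,0,0.03,0,0,0,0.085],[0,0,0,0,0,0,0.085],[0,0,0,0,0,0,0.085]]'
```

```text
time_s: 1.95
eef_pos: [463.9, -320.5, 88.9]
ee_rot: [0.001, 0.787, 0.617, -0.0]
force: [-0.0, -0.4, -0.1]
grip_width: 0.996
grip_force: 0.0
time_s: 2.25
eef_pos: [464.5, -320.2, 60.4]
ee_rot: [0.0, 0.787, 0.617, -0.0]
force: [0.8, 0.3, 0.8]
grip_width: 0.994
grip_force: 0.0
```

```bash
python3 -m jog '[[0,0,0.012,0,0,0,0.085],[0,0,0.012,0,0,0,0.085],[0,0,0.012,0,0,0,0.085],[0,0,0,0,0,0,0.085],[0,0,0,0,0,0,0.085]]' 40
python3 -m jog '[[0,0,0,0,0,0,0.03],[0,0,0,0,0,0,0.03],[0,0,0,0,0,0,0.03],[0,0,0,0,0,0,0.03],[0,0,0,0,0,0,0.03]]' 40
python3 -m jog '[[0,0,0,0,0,0,0.03],[0,0,0,0,0,0,0.03],[0,0,0,0,0,0,0.03],[0,0,0,0,0,0,0.03],[0,0,0,0,0,0,0.03]]' 40
```

```text
time_s: 2.75
eef_pos: [464.9, -319.0, 23.2]
ee_rot: [-0.0, 0.787, 0.617, -0.0]
force: [0.6, 0.1, -0.4]
grip_width: 0.994
grip_force: 0.0
time_s: 3.25
eef_pos: [465.2, -319.3, 23.9]
ee_rot: [0.001, 0.787, 0.617, 0.0]
force: [0.5, 0.9, 5.5]
grip_width: 0.553
grip_force: 43.4
time_s: 3.75
eef_pos: [465.2, -319.3, 23.9]
ee_rot: [0.001, 0.787, 0.617, 0.0]
force: [1.2, 0.7, 6.0]
grip_width: 0.552
grip_force: 43.5
```

```bash
python3 -m jog '[[0,0,-0.01,0,0,0,0.03],[0,0,-0.03,0,0,0,0.03],[0,0,-0.03,0,0,0,0.03],[0,0,-0.03,0,0,0,0.03],[0,0,-0.03,0,0,0,0.03]]' 50
python3 -m jog '[[0.03,-0.01,0,0,0,0,0.03],[0.03,-0.01,0,0,0,0,0.03],[0.03,-0.01,0,0,0,0,0.03],[0.03,-0.01,0,0,0,0,0.03],[0.03,-0.01,0,0,0,0,0.03]]'
python3 -m jog '[[0.03,-0.01,0,0,0,0,0.03],[0.03,-0.01,0,0,0,0,0.03],[0.03,-0.01,0,0,0,0,0.03],[0.03,-0.01,0,0,0,0,0.03],[0.03,-0.01,0,0,0,0,0.03]]'
python3 -m jog '[[0,0,0,0,0,0.047,0.03],[0,0,0,0,0.08,0,0.03],[0,0,0,0,0.077,0,0.03],[0,0,0,0,0,0,0.03],[0,0,0,0,0,0,0.03]]'
python3 - <<'E'
from h import *
s=sense();im=eyes.capture("wrist")[:,:,::-1];cv2.imwrite("pics/w2.png",im);T=wristT(s);np.save("w2T.npy",T);print(s["eef_pos"],rot(s).round(3).tolist())
top=eyes.capture("top");cv2.imwrite("pics/top2.png",top[:,:,::-1])
E
```

```text
time_s: 4.25
eef_pos: [464.3, -318.5, 154.2]
ee_rot: [-0.001, 0.787, 0.617, -0.0]
force: [0.5, -0.0, -5.1]
grip_width: 0.551
grip_force: 54.2
time_s: 4.75
eef_pos: [451.1, -160.0, 153.1]
ee_rot: [-0.001, 0.787, 0.617, -0.0]
force: [0.0, 0.4, -4.3]
grip_width: 0.548
grip_force: 54.3
time_s: 5.25
eef_pos: [438.1, -2.6, 153.2]
ee_rot: [-0.001, 0.787, 0.617, -0.0]
force: [0.5, -0.2, -4.0]
grip_width: 0.55
grip_force: 54.3
time_s: 5.75
eef_pos: [438.6, -4.2, 153.3]
ee_rot: [-0.047, 0.799, 0.597, 0.062]
force: [0.4, 0.1, -5.2]
grip_width: 0.553
grip_force: 54.3
[438.63400531  -4.19366731 153.2745122 ] [[0.281, 0.959, 0.043], [0.947, -0.284, 0.148], [0.154, -0.001, -0.988]]
```

View pics/w2.png

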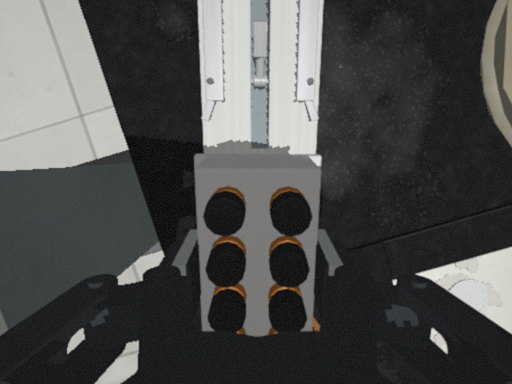

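The wrist view shows the held rack in line with the stand. The rails' lips lie at x≈222 and 298 (mid 260), their entry at y≈100, and the catch nose at about (260,80). I measure the stand's midline.

```bash
python3 - <<'E'
from h import *
T=np.load("w2T.npy");im=cv2.imread("pics/w2.png");s=sense();Rm=rot(s);t=s["eef_pos"]
u=np.array([.282,.959,0]);u/=np.linalg.norm(u);n=-np.sin(.157)*u+np.array([0,0,np.cos(.157)]);O=np.array([430.4,-24.4,16])
M=[]
for v in (10,30,50,70,90,125,135):
    r=im[v].max(1);x=np.where(r[150:380]>150)[0]+150;P=cast("wrist",[(x[0],v),(x[-1],v)],T=T,plane=(n,O))
    m=P.mean(0);M.append(m);print(v,x[0],x[-1],"width",np.linalg.norm(P[0]-P[1]).round(1),"mid in tool",(Rm.T@(m-t)).round(1),"world",m.round(1))
M=np.array(M);d=M[0]-M[-1];print("yaw",np.arctan2(d[1],d[0]),"tool yaw",np.arctan2(Rm[1,0],Rm[0,0]))
sl=np.array([np.cos(.157)*u[0],np.cos(.157)*u[1],np.sin(.157)])
for nm,p in dict(lipstart=(212,100),lipR=(311,100),catch=(260,82),topR=(260,22)).items():
    q=cast("wrist",[p],T=T,plane=(n,O+ (8 if nm!="topR" else 0)*n))[0];print(nm,"s=",((q-O)@sl).round(1),(Rm.T@(q-t)).round(1))
# rack in tool
F=cast("wrist",[(194,160),(321,160)],T=T,plane=(Rm[:,2],t-Rm[:,2]*12));print("rack front edge tool",((F-t)@Rm).round(1))
E
```

```text
10 198 322 width 90.7 mid in tool [131.4   1.7 132. ] world [482.9 140.   43.3]
30 199 321 width 90.6 mid in tool [118.1   1.7 132. ] world [479.2 127.3  41.2]
50 200 320 width 90.4 mid in tool [104.3   1.7 132. ] world [475.4 114.3  39.1]
70 200 319 width 91.0 mid in tool [ 90.1   1.4 132. ] world [471.1 100.9  36.8]
90 201 318 width 90.9 mid in tool [ 75.5   1.4 132.1] world [467.   87.1  34.6]
125 203 316 width 90.2 mid in tool [ 48.8   1.4 132.1] world [459.6  61.7  30.4]
135 203 316 width 90.9 mid in tool [ 40.9   1.4 132.1] world [457.4  54.2  29.1]
yaw 1.281301805265307 tool yaw 1.2840946611831048
lipstart s= 111.2 [ 68.  -34.7 124.1]
lipR s= 111.1 [ 67.9  40.4 124. ]
catch s= 124.2 [ 80.9   1.7 124. ]
topR s= 166.7 [123.5   1.7 132. ]
rack front edge tool [[ 45.4 -24.1 -12. ]
 [ 45.3  23.1 -12. ]]
```

```bash
python3 -m jog '[[0.015,0.002,0,0,0,0,0.03],[0,0,0.03,0,0,0,0.03],[0,0,0.03,0,0,0,0.03],[0,0,0.03,0,0,0,0.03],[0,0,0,0,0,0,0.03]]'
python3 -m jog '[[0,0,0.004,0,0,0,0.03],[0,0,0.004,0,0,0,0.03],[0,0,0,0,0,0,0.03],[0,0,0,0,0,0,0.03]]'
python3 - <<'E'
from h import *
s=sense();Rm=rot(s);print(s["eef_pos"],(Rm.T@s["force"]).round(2))
u=np.array([.2855,.9584,0]);n=-np.sin(.157)*u+np.array([0,0,np.cos(.157)]);O=np.array([430.4,-24.4,16])
print("height of rack underside over deck",(s["eef_pos"]-O)@n-24)
a=eyes.capture("scene");cv2.imwrite("pics/s3.png",cv2.resize(a[180:290,180:330,::-1],None,fx=5,fy=5,interpolation=cv2.INTER_CUBIC))
E
```

```text
time_s: 6.35
eef_pos: [447.2, 24.5, 64.2]
ee_rot: [-0.05, 0.798, 0.597, 0.06]
force: [-0.7, 0.7, -3.5]
grip_width: 0.545
grip_force: 54.6
time_s: 6.75
eef_pos: [449.9, 24.2, 59.6]
ee_rot: [-0.046, 0.798, 0.597, 0.063]
force: [0.1, 0.6, -5.2]
grip_width: 0.551
grip_force: 54.7
[449.85565603  24.24320237  59.60998534] [-0.25 -0.03  5.21]
height of rack underside over deck 10.915872296472259
```

View pics/s3.png

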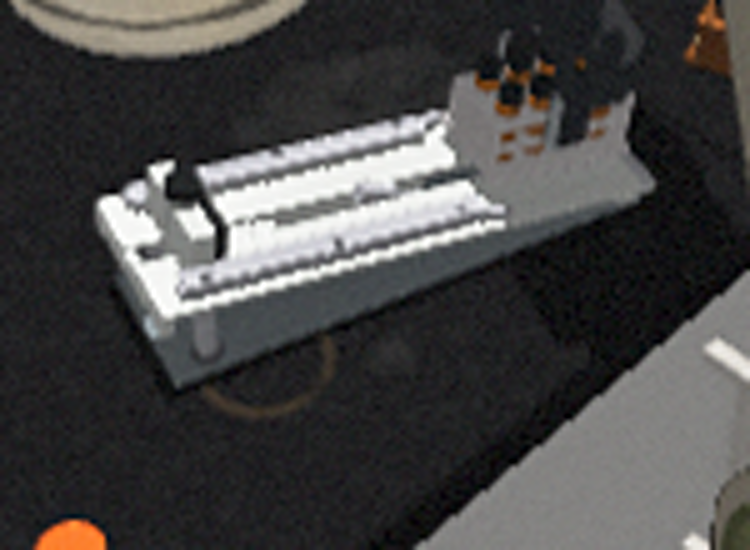

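```bash
python3 -m jog '[[0,0,0.004,0,0,0,0.03],[0,0,0.003,0,0,0,0.03],[0,0,0,0,0,0,0.03],[0,0,0,0,0,0,0.03]]'
python3 -m jog '[[0,0,0.0015,0,0,0,0.03],[0,0,0,0,0,0,0.03],[0,0,0,0,0,0,0.03]]'
python3 -m jog '[[0,0,0.0015,0,0,0,0.03],[0,0,0,0,0,0,0.03],[0,0,0,0,0,0,0.03]]'
```

```text
time_s: 7.2
eef_pos: [449.7, 25.5, 51.9]
ee_rot: [-0.047, 0.799, 0.597, 0.063]
force: [-0.4, -0.3, -4.2]
grip_width: 0.549
grip_force: 54.7
time_s: 7.5
eef_pos: [449.9, 25.7, 50.5]
ee_rot: [-0.047, 0.798, 0.597, 0.063]
force: [0.4, -0.1, -4.7]
grip_width: 0.547
grip_force: 54.7
time_s: 7.8
eef_pos: [449.9, 25.9, 49.0]
ee_rot: [-0.047, 0.798, 0.597, 0.063]
force: [-0.1, 0.3, -4.2]
grip_width: 0.551
grip_force: 54.7
```

```bash
python3 -m jog '[[0,0,0.001,0,0,0,0.03],[0,0,0,0,0,0,0.03],[0,0,0,0,0,0,0.03]]'
python3 -m jog '[[0,0,0.001,0,0,0,0.03],[0,0,0,0,0,0,0.03],[0,0,0,0,0,0,0.03]]'
```

```text
time_s: 8.1
eef_pos: [450.2, 26.0, 48.4]
ee_rot: [-0.047, 0.798, 0.597, 0.063]
force: [-2.5, -1.0, 3.8]
grip_width: 0.547
grip_force: 55.7
time_s: 8.4
eef_pos: [450.5, 25.9, 48.4]
ee_rot: [-0.046, 0.798, 0.597, 0.063]
force: [-7.5, -1.6, 19.8]
grip_width: 0.549
grip_force: 57.6
```

```bash
python3 -m jog '[[0,0,-0.001,0,0,0,0.03],[0,0,0,0,0,0,0.03],[0,0,0,0,0,0,0.03]]'
python3 - <<'E'
from h import *
s=sense();im=eyes.capture("wrist")[:,:,::-1];cv2.imwrite("pics/w4.png",im);Rm=rot(s);print(Rm.T@s["force"],s["wrist_torque"],Rm.round(4).tolist())
T=wristT(s);t=s["eef_pos"]
for v in (20,50,80):
    r=im[v].max(1);x=np.where(r[100:420]>150)[0]+100;P=cast("wrist",[(x[0],v),(x[-1],v)],T=T,plane=(Rm[:,2],t+Rm[:,2]*24));print(v,x[0],x[-1],((P-t)@Rm).round(1).tolist())
E
```

```text
time_s: 8.7
eef_pos: [450.2, 26.0, 48.4]
ee_rot: [-0.047, 0.798, 0.597, 0.063]
force: [-2.3, -1.7, 6.5]
grip_width: 0.548
grip_force: 56.1
[-1.20162016 -1.69714444 -6.77525964] [-0.13335269  0.29916286  0.06506638] [[0.2795, 0.9591, 0.0449], [0.9473, -0.2831, 0.1498], [0.1564, 0.0006, -0.9877]]
20 152 361 [[101.1, -46.3, 24.0], [101.2, 44.6, 24.0]]
50 154 358 [[89.0, -46.4, 24.0], [89.1, 44.3, 24.0]]
80 156 356 [[76.4, -46.5, 24.0], [76.4, 44.4, 24.0]]
```

View pics/w4.png

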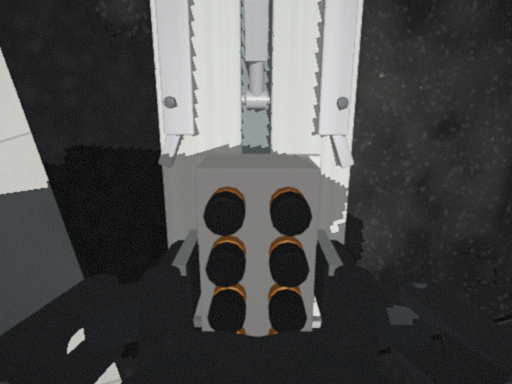

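Rack and slot share the same midline (x≈257), the rack stands at the flared entry and it touches the deck. I lighten the pressure a little and push up gently.

```bash
python3 -m jog '[[0,0,-0.0005,0,0,0,0.03],[0,0,0,0,0,0,0.03],[0.004,0,0,0,0,0,0.03],[0.004,0,0,0,0,0,0.03],[0.004,0,0,0,0,0,0.03]]'
python3 -m jog '[[0.004,0,0,0,0,0,0.03],[0.004,0,0,0,0,0,0.03],[0,0,0,0,0,0,0.03],[0,0,0,0,0,0,0.03]]'
```

```text
time_s: 9.25
eef_pos: [453.4, 37.8, 50.4]
ee_rot: [-0.047, 0.798, 0.597, 0.063]
force: [-0.1, -0.2, -2.2]
grip_width: 0.556
grip_force: 55.1
time_s: 9.65
eef_pos: [455.4, 45.2, 51.6]
ee_rot: [-0.047, 0.798, 0.597, 0.063]
force: [0.2, 0.0, -3.4]
grip_width: 0.554
grip_force: 54.9
```

```bash
python3 -m jog '[[0.004,0,0,0,0,0,0.03],[0.004,0,0,0,0,0,0.03],[0.004,0,0,0,0,0,0.03],[0.004,0,0,0,0,0,0.03],[0.004,0,0,0,0,0,0.03]]'
python3 -m jog '[[0.004,0,0,0,0,0,0.03],[0.004,0,0,0,0,0,0.03],[0.004,0,0,0,0,0,0.03],[0.004,0,0,0,0,0,0.03],[0.004,0,0,0,0,0,0.03]]'
python3 -m jog '[[0.004,0,0,0,0,0,0.03],[0.004,0,0,0,0,0,0.03],[0.004,0,0,0,0,0,0.03],[0.004,0,0,0,0,0,0.03],[0.004,0,0,0,0,0,0.03]]'
```

```text
time_s: 10.15
eef_pos: [461.1, 64.3, 54.8]
ee_rot: [-0.047, 0.798, 0.597, 0.063]
force: [0.0, -0.5, -4.4]
grip_width: 0.552
grip_force: 54.7
time_s: 10.65
eef_pos: [466.8, 83.1, 58.0]
ee_rot: [-0.047, 0.799, 0.597, 0.063]
force: [-1.0, -2.4, -1.0]
grip_width: 0.55
grip_force: 55.1
time_s: 11.15
eef_pos: [472.4, 102.1, 61.1]
ee_rot: [-0.047, 0.798, 0.597, 0.063]
force: [0.5, -2.0, -1.6]
grip_width: 0.551
grip_force: 55.1
```

```bash
python3 -m jog '[[0.004,0,0,0,0,0,0.03],[0.004,0,0,0,0,0,0.03],[0.004,0,0,0,0,0,0.03],[0.004,0,0,0,0,0,0.03],[0.004,0,0,0,0,0,0.03]]'
python3 -m jog '[[0.003,0,0,0,0,0,0.03],[0.003,0,0,0,0,0,0.03],[0.003,0,0,0,0,0,0.03],[0.003,0,0,0,0,0,0.03],[0.003,0,0,0,0,0,0.03]]'
python3 - <<'E'
from h import *
s=sense();Rm=rot(s);print((Rm.T@s["force"]).round(2))
im=eyes.capture("wrist")[:,:,::-1];cv2.imwrite("pics/w5.png",im[:260,120:400])
E
```

```text
time_s: 11.65
eef_pos: [478.0, 121.0, 64.2]
ee_rot: [-0.047, 0.798, 0.597, 0.063]
force: [-0.9, -2.0, -1.5]
grip_width: 0.555
grip_force: 55.1
time_s: 12.15
eef_pos: [482.2, 135.1, 66.5]
ee_rot: [-0.047, 0.799, 0.597, 0.063]
force: [-0.2, -0.7, -1.3]
grip_width: 0.548
grip_force: 55.1
[-0.93 -0.04  1.15]
```

View pics/w5.png

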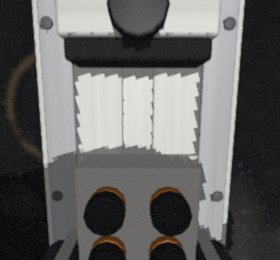

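The rubber face's foot is at full-image (258,65), some 83 mm ahead of the TCP. That leaves about 37 mm to go. I go 28 mm more, then feel in small steps.

```bash
python3 -m jog '[[0.004,0,0,0,0,0,0.03],[0.004,0,0,0,0,0,0.03],[0.004,0,0,0,0,0,0.03],[0.004,0,0,0,0,0,0.03]]'
python3 -m jog '[[0.003,0,0,0,0,0,0.03],[0.003,0,0,0,0,0,0.03],[0.003,0,0,0,0,0,0.03],[0.003,0,0,0,0,0,0.03],[0,0,0,0,0,0,0.03]]'
python3 -c "
from h import *
s=sense();print((rot(s).T@s['force']).round(2))"
```

```text
time_s: 12.6
eef_pos: [486.7, 150.4, 69.1]
ee_rot: [-0.047, 0.798, 0.597, 0.063]
force: [-0.9, -1.9, -0.6]
grip_width: 0.55
grip_force: 55.1
time_s: 13.1
eef_pos: [490.1, 161.9, 71.1]
ee_rot: [-0.047, 0.798, 0.597, 0.063]
force: [0.9, -0.5, -1.7]
grip_width: 0.55
grip_force: 55.2
[-0.48  1.04  1.68]
```

```bash
for i in 1; do python3 -m jog '[[0.0015,0,0,0,0,0,0.03],[0.0015,0,0,0,0,0,0.03],[0,0,0,0,0,0,0.03]]'; done
python3 -m jog '[[0.0015,0,0,0,0,0,0.03],[0,0,0,0,0,0,0.03],[0,0,0,0,0,0,0.03]]'
python3 -m jog '[[0.0015,0,0,0,0,0,0.03],[0,0,0,0,0,0,0.03],[0,0,0,0,0,0,0.03]]'
python3 -c "
from h import *
s=sense();print((rot(s).T@s['force']).round(2))"
```

```text
time_s: 13.4
eef_pos: [490.8, 164.4, 71.4]
ee_rot: [-0.047, 0.798, 0.597, 0.063]
force: [-0.0, 0.0, -1.1]
grip_width: 0.55
grip_force: 55.1
time_s: 13.7
eef_pos: [491.2, 165.8, 71.6]
ee_rot: [-0.047, 0.798, 0.597, 0.063]
force: [0.0, 0.5, -1.1]
grip_width: 0.549
grip_force: 55.2
time_s: 14.0
eef_pos: [491.6, 167.2, 71.9]
ee_rot: [-0.047, 0.798, 0.597, 0.063]
force: [0.1, -0.2, -1.0]
grip_width: 0.548
grip_force: 55.1
[-0.35  0.21  0.94]
```

```bash
python3 -m jog '[[0.001,0,0,0,0,0,0.03],[0,0,0,0,0,0,0.03],[0,0,0,0,0,0,0.03]]' | grep -E "pos|^force"
python3 -m jog '[[0.001,0,0,0,0,0,0.03],[0,0,0,0,0,0,0.03],[0,0,0,0,0,0,0.03]]'| grep -E "pos|^force"
python3 -m jog '[[0.001,0,0,0,0,0,0.03],[0,0,0,0,0,0,0.03],[0,0,0,0,0,0,0.03]]'| grep -E "pos|^force"
python3 -c "
from h import *
s=sense();print((rot(s).T@s['force']).round(2))"
```

```text
eef_pos: [491.9, 168.1, 72.0]
force: [-0.5, -0.8, -0.5]
eef_pos: [492.2, 169.1, 72.2]
force: [-1.1, -1.0, -0.7]
eef_pos: [492.5, 170.1, 72.3]
force: [-0.6, -0.2, -0.4]
[-0.41 -0.54  0.36]
```

```bash
python3 -m jog '[[0.001,0,0,0,0,0,0.03],[0,0,0,0,0,0,0.03],[0,0,0,0,0,0,0.03]]' | grep -E "pos|^force"
python3 -m jog '[[0.001,0,0,0,0,0,0.03],[0,0,0,0,0,0,0.03],[0,0,0,0,0,0,0.03]]'| grep -E "pos|^force"
python3 -m jog '[[0.001,0,0,0,0,0,0.03],[0,0,0,0,0,0,0.03],[0,0,0,0,0,0,0.03]]'| grep -E "pos|^force"
python3 -c "
from h import *
s=sense();print((rot(s).T@s['force']).round(2))"
```

```text
eef_pos: [492.8, 171.0, 72.5]
force: [-0.3, -0.8, -0.3]
eef_pos: [493.0, 171.9, 72.6]
force: [0.2, -2.9, -0.2]
eef_pos: [493.2, 172.6, 72.7]
force: [-0.9, -4.5, -0.5]
[-4.6   0.4  -0.21]
```

The stop is felt at y≈171.3. I press on in half-millimetre steps.

```bash
for k in 1; do python3 -m jog '[[0.0005,0,0,0,0,0,0.03],[0,0,0,0,0,0,0.03],[0,0,0,0,0,0,0.03]]' | grep -E "pos|^force"
python3 -m jog '[[0.0005,0,0,0,0,0,0.03],[0,0,0,0,0,0,0.03],[0,0,0,0,0,0,0.03]]'| grep -E "pos|^force"
python3 -m jog '[[0.0005,0,0,0,0,0,0.03],[0,0,0,0,0,0,0.03],[0,0,0,0,0,0,0.03]]'| grep -E "pos|^force"; done
python3 -c "
from h import *
s=sense();print((rot(s).T@s['force']).round(2))"
```

```text
eef_pos: [493.3, 172.8, 72.8]
force: [-1.7, -7.0, 0.3]
eef_pos: [493.4, 173.1, 72.7]
force: [-1.9, -8.4, 0.8]
eef_pos: [493.4, 173.4, 72.8]
force: [-2.9, -9.4, 0.0]
[-9.74 -0.17 -1.57]
```

```bash
python3 -m jog '[[0.0005,0,0,0,0,0,0.03],[0,0,0,0,0,0,0.03],[0,0,0,0,0,0,0.03]]' | grep -E "pos|^force"
python3 -m jog '[[0.0005,0,0,0,0,0,0.03],[0,0,0,0,0,0,0.03],[0,0,0,0,0,0,0.03]]'| grep -E "pos|^force"
python3 -c "
from h import *
s=sense();print((rot(s).T@s['force']).round(2))
a=eyes.capture('scene');cv2.imwrite('pics/s6.png',cv2.resize(a[180:290,180:330,::-1],None,fx=5,fy=5,interpolation=cv2.INTER_CUBIC))"
```

```text
eef_pos: [493.5, 173.7, 72.8]
force: [-3.3, -11.9, 0.5]
eef_pos: [493.7, 174.0, 72.9]
force: [-3.9, -12.2, 0.4]
[-12.61  -0.31  -2.36]
```

View pics/s6.png

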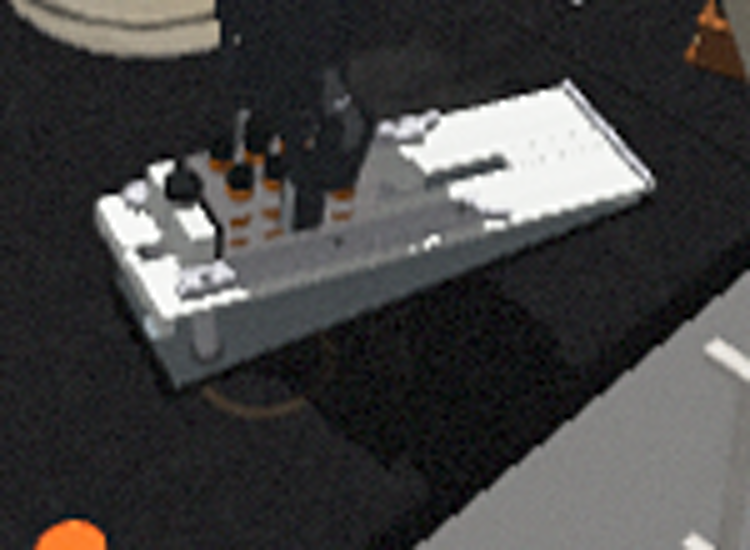

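The rack stands upright against the stop; the nose itself is hidden. I test the catch by easing back.

```bash
python3 -m jog '[[-0.0005,0,0,0,0,0,0.03],[0,0,0,0,0,0,0.03],[0,0,0,0,0,0,0.03]]' | grep -E "pos|^force"
python3 -m jog '[[-0.0005,0,0,0,0,0,0.03],[0,0,0,0,0,0,0.03],[0,0,0,0,0,0,0.03]]'| grep -E "pos|^force"
python3 -m jog '[[-0.0005,0,0,0,0,0,0.03],[0,0,0,0,0,0,0.03],[0,0,0,0,0,0,0.03]]'| grep -E "pos|^force"
python3 -c "
from h import *
s=sense();print((rot(s).T@s['force']).round(2))"
```

```text
eef_pos: [493.6, 173.8, 72.8]
force: [-2.9, -10.1, 1.3]
eef_pos: [493.5, 173.5, 72.8]
force: [-1.9, -9.1, 0.1]
eef_pos: [493.4, 173.1, 72.7]
force: [-2.7, -7.6, 0.3]
[-7.94 -0.43 -1.59]
```

```bash
python3 -m jog '[[-0.0005,0,0,0,0,0,0.03],[0,0,0,0,0,0,0.03],[0,0,0,0,0,0,0.03]]' | grep -E "pos|^force"
python3 -m jog '[[-0.0005,0,0,0,0,0,0.03],[0,0,0,0,0,0,0.03],[0,0,0,0,0,0,0.03]]'| grep -E "pos|^force"
python3 -m jog '[[-0.0005,0,0,0,0,0,0.03],[0,0,0,0,0,0,0.03],[0,0,0,0,0,0,0.03]]'| grep -E "pos|^force"
python3 -c "
from h import *
s=sense();print((rot(s).T@s['force']).round(2))"
```

```text
eef_pos: [493.3, 172.8, 72.6]
force: [-2.3, -7.0, 0.2]
eef_pos: [493.2, 172.7, 72.7]
force: [-0.7, -4.6, -2.3]
eef_pos: [493.2, 172.5, 72.6]
force: [0.7, -1.6, -3.3]
[-1.82  1.17  3.07]
```

```bash
python3 -m jog '[[-0.0005,0,0,0,0,0,0.03],[0,0,0,0,0,0,0.03],[0,0,0,0,0,0,0.03]]' | grep -E "pos|^force"
python3 -m jog '[[-0.0005,0,0,0,0,0,0.03],[0,0,0,0,0,0,0.03],[0,0,0,0,0,0,0.03]]'| grep -E "pos|^force"
python3 -c "
from h import *
s=sense();print((rot(s).T@s['force']).round(2))"
```

```text
eef_pos: [493.1, 172.2, 72.7]
force: [1.1, 3.6, -2.1]
eef_pos: [493.0, 172.0, 72.7]
force: [1.5, 5.5, -3.0]
[ 5.15 -0.14  3.88]
```

The catch holds: pulling back meets a stiff resistance of +5 N. I return to neutral, release and retreat straight up.

```bash
python3 -m jog '[[0.0008,0,0,0,0,0,0.03],[0,0,0,0,0,0,0.03],[0,0,0,0,0,0,0.065],[0,0,0,0,0,0,0.075],[0,0,0,0,0,0,0.085]]' | grep -E "pos|^force|grip"
python3 -m jog '[[0,0,0,0,0,0,0.085],[0,0,0,0,0,0,0.085],[0,0,-0.005,0,0,0,0.085],[0,0,-0.01,0,0,0,0.085],[0,0,-0.02,0,0,0,0.085]]' | grep -E "pos|^force|grip"
python3 -m jog '[[0,0,-0.03,0,0,0,0.085],[0,0,-0.03,0,0,0,0.085],[-0.03,0,-0.03,0,0,0,0.085],[-0.04,0,0,0,0,0,0.085],[0,0,0,0,0,0,0.085]]' | grep -E "time|pos|^force"
python3 - <<'E'
from h import *
s=sense();im=eyes.capture("wrist")[:,:,::-1];cv2.imwrite("pics/w7.png",im)
E
```

```text
eef_pos: [493.2, 172.0, 72.8]
force: [0.8, -0.5, 0.4]
grip_width: 0.991
grip_force: 0.0
eef_pos: [491.0, 166.8, 107.4]
force: [-0.6, 0.5, 0.6]
grip_width: 0.992
grip_force: 0.0
time_s: 21.25
eef_pos: [467.4, 84.3, 186.1]
force: [-0.3, -0.1, -1.0]
```

View pics/w7.png

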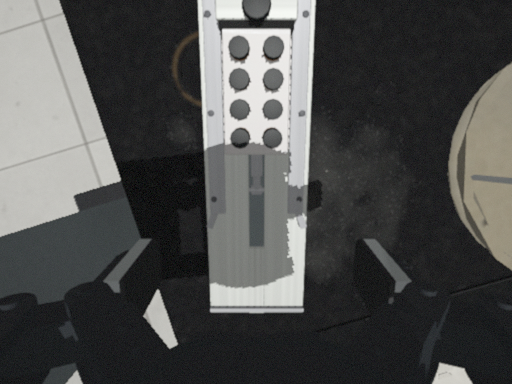

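The rack sits against the stop at (256,28). Its lower end is at y≈153, and the catch lever lies behind it in the slot. The arm is clear of it.

```bash
python3 -c "
from rig import finish_job
print(finish_job())"
```

```text
the job is handed in; nothing more can be done
None
```

The vial rack is docked against the rubber stop with the catch holding it: after latching, a gentle pull back met stiff resistance of about 5 N. The rack is released, the arm is clear, and the job was handed in at about 21 s.

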